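Tighten a filter lid crosswise in two passes

ROBOT

A 6-joint arm with a two-finger parallel gripper is mounted at the origin on the work surface. World frame = base frame: x ahead of the robot, y to its left, z up, the work surface at z = 0. Lengths are in m, angles in rad, forces in N, time in s.
With the tool pointing down it reaches from about 0.35 to 0.975 m from the base axis. Payload 17.4 kg.
Tool frame: the origin (TCP) lies at the very end of the fingers, on their centre line; the grasp point (between the pads) lies 19 mm behind it; z points along the fingers, y is the line along which they close (so a half turn about z gives the same grasp; the last joint's range is limited). The gripper opens to 85 mm and grips with 20 to 120 N. Pads are 22 mm wide; open, the fingers measure 114 mm over their backs; the gripper's body (76 mm by 85 mm) begins 54 mm behind the grasp point. The pads swing forward as they close: fully open they stand 13 mm farther back than shut.
Start: joints at [-1.281, 0.116, 1.442, -0, 1.584, -0.038], TCP at [0.217, -0.639, 0.231] pointing down, gripper open.
Joint ranges: [-2.83, 2.83], [-0.83, 2.19], [0.07, 2.5], [-1.14, 4.28], [0.01, 3], [-2.97, 2.97]. Speed limits (rad/s): [1.89, 1.89, 2.22, 3.14, 3.14, 3.14].

INTERFACE

Orientations are given as a rotation vector (axis times angle).
In Python, from station import bot gives the robot as it stands.
- The arm moves only by the tool apply_moves, never from a script. Its argument "commands" is a list that holds one entry, the list of rows, each a list of 7 numbers: the shift along the world's x, y, z in m, then the turn, a rotation vector about the world's x, y, z in rad, then the closure, from -1 (fully open) to 1 (shut), so that 0 is half open. A call has 1 to 12 rows; each row is the pose to reach, as a shift and turn from the pose commanded when the call began; what a row does not reach only later rows make up. A row lasts 1/12 s, in which the tool goes at most 41.7 mm and 7.16 degrees, less where a joint would pass 70% of its speed; a pose out of reach is approached as far as the arm can. A call with a gripper value outside its range is refused whole. The fingers move at their own pace and stop on an object; "squeeze" is the grip in N (left out, the last holds). Time passes only in rows, so rows that repeat a pose let the fingers close. It gives the time, the measured TCP pose, the force, the opening and the grip force at its end, in the units of the state.
- bot.sense(): the state, without advancing time (a new reading comes with each control period).
- bot.camera(name): name is "side" or "top"; returns a dict with "color" (420x560x3 uint8, blue, green, red), "depth" (420x560 float32, m along the optical axis (not along the pixel's ray), 0 where there is no reading), "fx", "fy", "cx", "cy" (pixels), "extrinsics" (4x4, takes a point from world to camera coordinates). Camera axes: x right, y down, z forward; pixel columns grow to the right and rows downward; lengths in m; the calibration is good to about 2 mm. A picture is of the moment at which its call begins.
- bot.job_done(): hands the job in; it is judged then, once.
The state is a dict: "clock": time; "joint_positions": joint angles; "dq": joint speeds; "joint_torque": joint torques, N m; "ee_pos": TCP position; "tcp_rot": TCP orientation; "force": force on the tool from outside, world axes, zero at the start; "ft_torque": the same for the moment, N m; "gripper_width": finger opening in m; "grip_force": force on a finger pad.
Only numpy, scipy, OpenCV 4.12 (cv2) and the standard library are available. Lean on these libraries where they do the work, as an engineer would, in place of code of your own. Each camera call takes 0.05 s, during which the arm holds its last target. There are 200 camera calls.

TASK

The cartridge of the water filter has been changed: take the T-handled wrench from its holder and tighten the four square nuts of the blue lid clockwise, crosswise (after a nut always the one opposite, then the other pair), in two passes: first turn each by about an eighth of a turn, then bring each up to its dead stop by feel, without forcing it (half a newton metre is plenty). Turn the nuts with the wrench only, never press hard on them, then set the wrench back upright in its holder without dropping it, and leave the other things alone.

Things in the scene. Friction and masses are not known exactly. Their poses are not given: they have to be found in the camera images.
- filter: water filter fixed to the counter: low steel drum with a blue lid, 178 mm wide, lid top 72 mm above the counter. Origin: middle of the underside, z up. The dome in the lid's middle reaches 84 mm; brass pipe stubs reach 112 mm from the middle along +y and -y. In this frame nuts 1, 2, 3, 4 stand on a circle of 58 mm radius at 45, 135, 225, 315 degrees from x, so 1 is opposite 3 and 2 opposite 4
- nut1_top (a point): centre of the top face of nut 1, a square brass cap nut, 30 x 30 mm, 20 mm tall, on a right-hand thread. The point turns with the nut; its x and y axes are square to the nut's flats, z up. Clockwise seen from above tightens; it sinks only 1 mm per rad, and its top is 20 mm above the lid when home. It starts loose, 1.05 to 1.40 rad short of its stop (which angle, only feeling can tell)
- nut2_top (a point): the same for nut 2. Every nut takes about 0.14 N m to turn when loose, rising to 0.22 N m just before its dead stop (shoulder of the stud), where the torque climbs steeply; it stays where it is left. 0.4 to 0.5 N m felt at the stop is enough; beyond about 1 N m it counts as forced
- nut3_top (a point): the same for nut 3
- nut4_top (a point): the same for nut 4. Neighbouring nuts are 82 mm apart
- wrench: T-handled socket wrench, 82 mm tall, 0.24 to 0.38 kg, standing upright in the holder. Origin: middle of the socket's mouth (its lowest point), z up along the shaft, which is 16 mm thick. Dark square socket at the bottom, 45 mm wide outside and 30 mm tall, its hole's sides square to the wrench's x and y
- wrench_grip (a point): middle of the wrench's orange handle bar, 70 mm above the wrench's origin. The bar is 80 mm long along the wrench's x, 20 mm wide along its y and 24 mm tall
- wrench_socket (a point): middle of the socket hole's ceiling, 16 mm above the mouth; fully down, it rests on the nut's top and the mouth is 4 mm above the lid. The hole is 33 mm square (1.5 mm of room on each side of a nut, so about 0.1 rad of free play either way before it drives); its mouth flares to 41 mm over the lowest 6 mm. Turned too far from the nut's flats it rides on top of the nut
- holder: grey open square box that holds the wrench, fixed to the counter: 74 x 74 mm outside, 66 mm inside, walls 30 mm tall, inner floor 4 mm above the counter. Origin: middle of the underside. The wrench stands loose on its floor at the start
- vase: frosted glass vase, 185 mm tall, 92 mm wide, a bystander; origin: middle of its underside
- soap: white plastic soap dispenser with a press pump, 165 mm tall, 70 mm wide, a bystander; origin: middle of its underside
- spatula: red silicone spatula lying flat, 240 mm long, a bystander; origin: middle of its underside
- cups: nested set of steel measuring cups, 84 mm wide, 53 mm tall, flat handles to one side, a bystander; origin: middle of its underside
- cartridge: old white filter cartridge lying on its side, 60 mm thick, 180 mm long, a bystander; origin: its middle
- mug: blue mug, 80 mm wide, 90 mm tall, a bystander; origin: middle of its underside
Things that resemble listed ones, but are neither listed nor needed, are in the scene too. Several things look just like the holder: the one meant starts nearest to the robot's base.

How it is judged:
On the way, in this order (a step that is already met when the one before it is completed fails the run):
1. two opposite nuts have had their first turn ((z of each of nut1_top, nut3_top in the frame of filter below 0.09295 m or z of each of nut2_top, nut4_top in the frame of filter below 0.09295 m)), for 0.1 s.
2. all four nuts have had their first turn (z of each of nut1_top, nut2_top, nut3_top, nut4_top in the frame of filter below 0.09295 m), for 0.1 s.
3. two opposite nuts are at their stop ((z of each of nut1_top, nut3_top in the frame of filter below 0.09204 m or z of each of nut2_top, nut4_top in the frame of filter below 0.09204 m)), for 0.1 s.
4. all four nuts are at their stop (z of each of nut1_top, nut2_top, nut3_top, nut4_top in the frame of filter below 0.09204 m), for 0.1 s.
At the end, for the whole second after the job is handed in: All four nuts are within 0.04 rad of their stop (top face less than 20.04 mm above the lid); the wrench stands released, upright within 0.12 rad and at rest on the holder's floor, its mouth within 16 mm of the holder's middle; no bystander has moved more than 30 mm (all of step 4 and horizontal distance between wrench and holder below 0.016 m and z of wrench in the frame of holder below 0.012 m and angle between wrench's own z axis and vertical below 0.12 rad and linear speed of wrench below 0.02 m/s and not (distance of any of vase, soap, spatula, cups, cartridge, mug from where it was at the start of the episode above 0.03 m)); the robot touches nothing.
It fails at once if a nut is turned beyond 1.2 rad from its loosest start (within 0.2 rad of its stop) while another has not yet had its first turn (less than 0.45 rad) (z of any of nut1_top, nut2_top, nut3_top, nut4_top in the frame of filter below 0.0922 m and z of any of nut1_top, nut2_top, nut3_top, nut4_top in the frame of filter above 0.09295 m).
It fails at once if out of cross order: two neighbouring nuts are past 0.45 rad (first pass) or past 1.25 rad (second pass) and both others are not (((z of each of nut1_top, nut2_top in the frame of filter below 0.09295 m and z of each of nut3_top, nut4_top in the frame of filter above 0.09295 m) or (z of each of nut2_top, nut3_top in the frame of filter below 0.09295 m and z of each of nut4_top, nut1_top in the frame of filter above 0.09295 m) or (z of each of nut3_top, nut4_top in the frame of filter below 0.09295 m and z of each of nut1_top, nut2_top in the frame of filter above 0.09295 m) or (z of each of nut4_top, nut1_top in the frame of filter below 0.09295 m and z of each of nut2_top, nut3_top in the frame of filter above 0.09295 m)) or ((z of each of nut1_top, nut2_top in the frame of filter below 0.09215 m and z of each of nut3_top, nut4_top in the frame of filter above 0.09215 m) or (z of each of nut2_top, nut3_top in the frame of filter below 0.09215 m and z of each of nut4_top, nut1_top in the frame of filter above 0.09215 m) or (z of each of nut3_top, nut4_top in the frame of filter below 0.09215 m and z of each of nut1_top, nut2_top in the frame of filter above 0.09215 m) or (z of each of nut4_top, nut1_top in the frame of filter below 0.09215 m and z of each of nut2_top, nut3_top in the frame of filter above 0.09215 m))).
It fails at once if a nut is forced: the wrench bears on it with more than 90 N in all (contact force between wrench and nut1 above 90 N or contact force between wrench and nut2 above 90 N or contact force between wrench and nut3 above 90 N or contact force between wrench and nut4 above 90 N).
It fails at once if a nut is touched by the fingers or the arm (contact force between any of the fingers, the arm and nut1 above 0.5 N or contact force between any of the fingers, the arm and nut2 above 0.5 N or contact force between any of the fingers, the arm and nut3 above 0.5 N or contact force between any of the fingers, the arm and nut4 above 0.5 N).
It fails at once if the wrench is dropped (falls free faster than 0.5 m/s), or a bystander is moved by more than 30 mm ((contact force between the fingers and wrench below 0.1 N and linear speed of wrench above 0.5 m/s) or distance of any of vase, soap, spatula, cups, cartridge, mug from where it was at the start of the episode above 0.03 m).
It also fails if it takes over 72 s, if anything falls off the work surface, if the arm or the gripper's body presses on something with over 40 N, if the wrist force passes 120 N, or if a joint passes its speed limit or range.

## Working session

There is one attempt and no reset: what is moved stays moved. The work goes in short steps, Python scripts to look and compute and a tool call to move; the robot and the scene stay as the last step left them, time stands still between calls to the robot, and variables do not carry over. Pictures are saved under pics/ and viewed, at most 10 in all, crops included, and the job is handed in when it is done.

Besides the shell and the picture viewer there is one more tool, called after "Emit:" by a JSON object that holds its "op" and its "data". apply_moves: Moves the arm, as the interface text tells. Its arguments: {"type":"object","properties":{"commands":{"type":"array"},"squeeze":{"type":"number"}},"required":["commands"]}

```bash
mkdir -p pics; ls; python3 - <<'E'
from station import bot
import cv2,numpy as np,pickle
d={}
for n in("top","side"):
    c=bot.camera(n);d[n]=c;cv2.imwrite(f"pics/{n}0.png",cv2.resize(c["color"],(800,600),interpolation=cv2.INTER_CUBIC))
    E=np.array(c["extrinsics"]);print(n,c["fx"],c["cx"],c["cy"],(-E[:3,:3].T@E[:3,3]).round(3),E[:3,:3].round(3).tolist())
pickle.dump(d,open("d0.pkl","wb"))
print(bot.sense())
E
```

```text
pics
top 396.69645922219183 282.62849147679765 207.96278725939354 [0.395 0.016 1.045] [[-0.018, -1.0, 0.009], [-0.985, 0.016, -0.172], [0.172, -0.012, -0.985]]
side 448.7600914723301 282.6262539432931 208.40575073773135 [0.019 0.925 0.738] [[-0.86, -0.511, 0.018], [-0.29, 0.459, -0.84], [0.421, -0.727, -0.542]]
{'clock': 0.1, 'joint_positions': array([-1.28078228e+00,  1.16396645e-01,  1.44216514e+00,  6.90134272e-06,
        1.58399592e+00, -3.78050442e-02]), 'dq': array([-0.00019056, -0.00243114, -0.00255108,  0.00069861, -0.00063348,
        0.00195266]), 'joint_torque': array([ 3.29069480e-03, -7.33661771e+01, -6.33789182e+01, -6.97964106e-05,
        5.18460132e-03, -1.63230879e-05]), 'ee_pos': array([ 0.2172799 , -0.63890274,  0.23068459]), 'tcp_rot': array([-3.09854006e+00, -5.12478146e-01,  1.79847271e-04]), 'force': array([-0.43107735,  0.45855472, -0.691298  ]), 'ft_torque': array([ 0.03462754, -0.01124602, -0.03966232]), 'grip_force': 0.0, 'gripper_width': 0.08526402767592302}
```

View pics/top0.png

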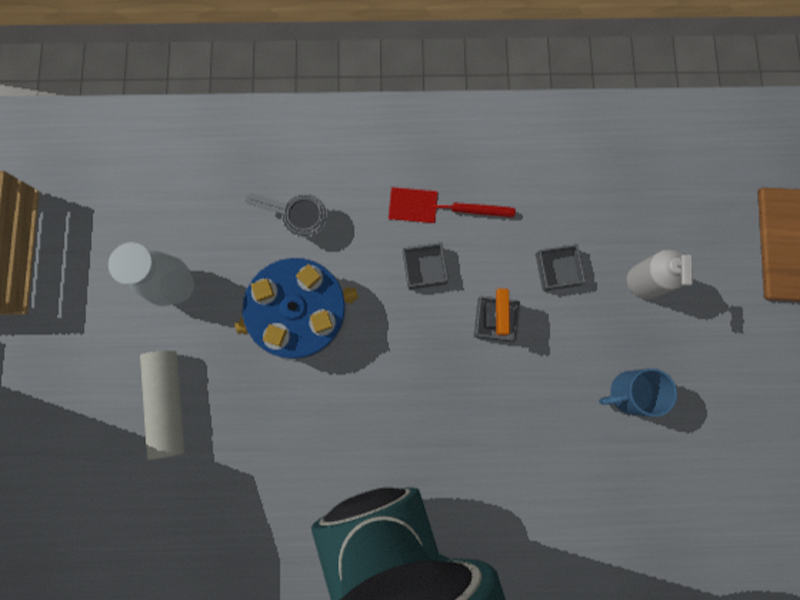

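View pics/side0.png

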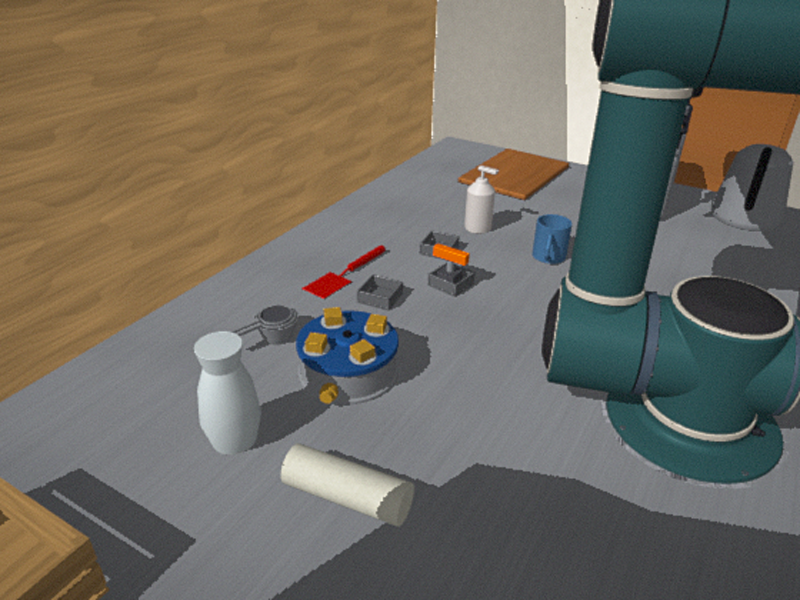

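The top view shows the blue lid at about (293,307) with four nuts at (309,277), (262,291), (276,335) and (321,321). The wrench's orange bar is at (503,312), standing in the nearest holder at (497,318). The two other boxes are look-alikes. The side view agrees.

```bash
cat > v.py <<'E'
import numpy as np,cv2
def cloud(c):
    Z=c["depth"].astype(float);v,u=np.mgrid[:Z.shape[0],:Z.shape[1]]
    P=np.stack([(u-c["cx"])/c["fx"]*Z,(v-c["cy"])/c["fy"]*Z,Z],-1)
    E=np.array(c["extrinsics"]);W=(P-E[:3,3])@E[:3,:3];W[Z<=0]=np.nan
    return W
def rect(p):
    r=cv2.minAreaRect((p[:,:2]*1000).astype(np.float32));return np.array(r[0]).round(1),np.array(r[1]).round(1),round(r[2],1)
def raycast(c,mask_uv,z):
    E=np.array(c["extrinsics"]);R=E[:3,:3];o=-R.T@E[:3,3]
    d=np.c_[(mask_uv[:,0]-c["cx"])/c["fx"],(mask_uv[:,1]-c["cy"])/c["fy"],np.ones(len(mask_uv))]@R
    return o+d*((z-o[2])/d[:,2])[:,None]
def masks(c):
    h=cv2.cvtColor(c["color"],cv2.COLOR_BGR2HSV);H,S,V=h[...,0],h[...,1],h[...,2]
    return dict(orange=(H>5)&(H<16)&(S>200)&(V>90),brass=(H>=16)&(H<28)&(S>140)&(V>60),blue=(H>100)&(H<118)&(S>180))
E
python3 - <<'E'
import pickle;from v import *
d=pickle.load(open("d0.pkl","rb"))
for n in d:
    c=d[n];W=cloud(c);M=masks(c);box=(W[...,0]>.2)&(W[...,0]<.75)&(abs(W[...,1])<.45)
    print(n)
    p=W[M["orange"]&box];print("orange",len(p),np.nanpercentile(p[:,2],[5,50,95]).round(4))
    q=p[p[:,2]>.079];print(" top",len(q),rect(q),q.mean(0).round(4))
    p=W[M["blue"]&box];p=p[(p[:,2]>.062)&(p[:,2]<.079)&(p[:,1]>0)];print("lid",len(p),rect(p),np.median(p[:,2]).round(4),cv2.minEnclosingCircle((p[:,:2]*1000).astype(np.float32)))
    k,L=cv2.connectedComponents((M["brass"]&box&(W[...,2]>.076)).astype(np.uint8))
    for i in range(1,k):
        p=W[L==i]
        if len(p)<20: continue
        q=p[p[:,2]>np.percentile(p[:,2],80)-.004];print("nut",len(p),len(q),np.median(q[:,2]).round(4),rect(q),q.mean(0).round(4))
    for z0,z1 in((.024,.036),):
        q=W[box&(W[...,2]>z0)&(W[...,2]<z1)&(W[...,1]<-.05)&(W[...,1]>-.25)&(c["color"].max(-1)<140)]
        for lo,hi in((.35,.48),(.48,.6)):
            s=q[(q[:,0]>lo)&(q[:,0]<hi)];print("holders",len(s),rect(s) if len(s)>5 else"",s.min(0),s.max(0))
E
```

```text
top
orange 261 [0.0799 0.085  0.0885]
 top 249 (array([ 536.3, -164.9]), array([19.4, 76.2]), 88.8) [ 0.535  -0.1643  0.0852]
lid 1999 (array([551. , 195.6]), array([171.6, 170.2]), 45.2) 0.0719 ((551.072509765625, 196.43348693847656), 87.14085388183594)
nut 137 117 0.0928 (array([602.2, 168.8]), array([28.5, 26. ]), 44.1) [0.6021 0.1691 0.0931]
nut 147 125 0.0927 (array([580.1, 246.8]), array([26.8, 28.9]), 19.5) [0.5799 0.2469 0.0927]
nut 138 119 0.0932 (array([523.9, 145.7]), array([26.6, 27.4]), 19.6) [0.5236 0.1459 0.0932]
nut 138 121 0.0934 (array([501.2, 224.8]), array([28.4, 26.8]), 68.7) [0.5008 0.2246 0.0934]Traceback (most recent call last):
  File "<stdin>", line 17, in <module>
    return umr_minimum(a, axis, None, out, keepdims, initial, where)
ValueError: zero-size array to reduction operation minimum which has no identity
```

```bash
cat > fit.py <<'E'
import numpy as np,cv2
from scipy.optimize import minimize
def corners(x,y,t,sx,sy,z0,z1):
    c,s=np.cos(t),np.sin(t);o=[]
    for z in(z0,z1):
        for a,b in((1,1),(1,-1),(-1,-1),(-1,1)):o.append((x+a*sx/2*c-b*sy/2*s,y+a*sx/2*s+b*sy/2*c,z))
    return np.array(o)
def proj(c,P):
    E=np.array(c["extrinsics"]);q=P@E[:3,:3].T+E[:3,3];return np.c_[q[:,0]/q[:,2]*c["fx"]+c["cx"],q[:,1]/q[:,2]*c["fy"]+c["cy"]]
def render(c,P,u0,v0,n,S=8):
    p=(proj(c,P)-[u0,v0]+.5)*S-.5
    h=cv2.convexHull(np.round(p*16).astype(np.int32))
    im=np.zeros((n*S,n*S),np.uint8);cv2.fillConvexPoly(im,h,255,shift=4)
    return cv2.resize(im,(n,n),interpolation=cv2.INTER_AREA)/255.
def fitbox(c,mask,x,y,sx,sy,z0,z1,angs,n=64):
    u,v=proj(c,np.array([[x,y,(z0+z1)/2]]))[0].astype(int)-n//2
    m=mask[v:v+n,u:u+n].astype(float)
    f=lambda q:((render(c,corners(x+q[0]*.001,y+q[1]*.001,q[2]*.1,sx,sy,z0,z1),u,v,n)-m)**2).sum()
    best=min((minimize(f,(0,0,a*10),method="Nelder-Mead",options=dict(initial_simplex=[(0,0,a*10),(2,0,a*10),(0,2,a*10),(1,1,a*10+1.5)],xatol=.02,fatol=.01)) for a in angs),key=lambda r:r.fun)
    q=best.x;return round(x*1000+q[0],1),round(y*1000+q[1],1),round(q[2]*.1,3),round(best.fun,1),int(m.sum())
E
python3 - <<'E'
import pickle;from v import *;from fit import *
d=pickle.load(open("d0.pkl","rb"))
N=[(.6021,.1691),(.5799,.2469),(.5236,.1459),(.5008,.2246)]
for n in d:
    c=d[n];W=cloud(c);h=cv2.cvtColor(c["color"],cv2.COLOR_BGR2HSV)
    br=(h[...,0]>=14)&(h[...,0]<30)&(h[...,1]>110)&(h[...,2]>40)
    for x,y in N:
        near=np.hypot(W[...,0]-x,W[...,1]-y)<.034
        print(n,"nut",fitbox(c,br&near,x,y,.03,.03,.0733,.0933,np.arange(0,1.57,.26)))
    orr=(h[...,0]<17)&(h[...,1]>180)&(h[...,2]>40)&(np.hypot(W[...,0]-.535,W[...,1]+.165)<.06)
    print(n,"bar",fitbox(c,orr,.536,-.165,.08,.02,.062,.086,(-.2,0,.2)))
    q=W[(W[...,2]>.022)&(W[...,2]<.033)&(W[...,1]<-.1)&(W[...,1]>-.22)&(W[...,0]>.46)&(W[...,0]<.59)]
    print("holder rim",len(q),rect(q) if len(q)>5 else"")
c=d["top"];a=cv2.resize(c["color"][180:260,160:260],(800,600)[:1]+(640,),interpolation=cv2.INTER_CUBIC)[:600]
b=cv2.resize(c["color"][185:260,310:390],(640,600),interpolation=cv2.INTER_CUBIC)
cv2.imwrite("pics/nuts.png",a);cv2.imwrite("pics/hold.png",b)
E
```

```text
top nut (np.float64(603.6), np.float64(169.1), np.float64(0.702), np.float64(23.6), 142)
top nut (np.float64(580.7), np.float64(248.3), np.float64(0.432), np.float64(23.9), 157)
top nut (np.float64(523.5), np.float64(146.4), np.float64(0.384), np.float64(22.2), 147)
top nut (np.float64(501.3), np.float64(225.7), np.float64(-0.402), np.float64(18.8), 154)
top bar (np.float64(537.8), np.float64(-165.2), np.float64(-0.032), np.float64(43.8), 273)
holder rim 232 (array([ 533.2, -165.5]), array([74. , 74.6]), 81.7)
side nut (np.float64(604.9), np.float64(167.4), np.float64(0.714), np.float64(14.5), 141)
side nut (np.float64(582.3), np.float64(246.3), np.float64(0.413), np.float64(13.9), 178)
side nut (np.float64(526.0), np.float64(144.8), np.float64(0.375), np.float64(12.9), 156)
side nut (np.float64(504.6), np.float64(223.4), np.float64(1.185), np.float64(19.3), 188)
side bar (np.float64(539.9), np.float64(-168.5), np.float64(-0.1), np.float64(36.7), 216)
holder rim 219 (array([ 531.3, -164.7]), array([79. , 77.3]), 79.2)
```

View pics/nuts.png

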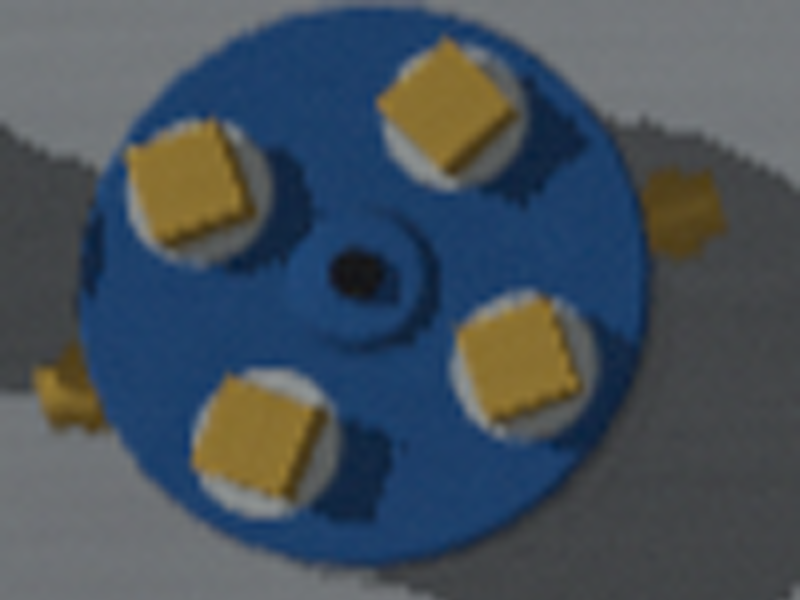

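View pics/hold.png

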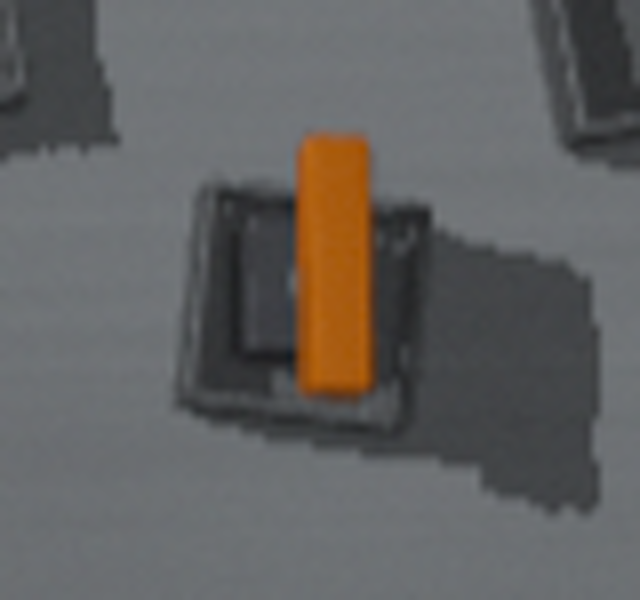

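Nut angles agree between the two cameras (0.71, 0.42, 0.38 and 1.18 rad), with the centre near (0.553, 0.196). The bar is at about (0.538, -0.166) with yaw -0.04. The holder is at about (0.533, -0.166) with yaw -0.15. Moving over the wrench now.

Emit:
{"op": "apply_moves", "data": {"commands": [[[0.321,0.473,0,0,0,-0.37,-1],[0.321,0.473,0,0,0,-0.37,-1],[0.321,0.473,0,0,0,-0.37,-1],[0.321,0.473,0,0,0,-0.37,-1],[0.321,0.473,0,0,0,-0.37,-1],[0.321,0.473,0,0,0,-0.37,-1],[0.321,0.473,0,0,0,-0.37,-1],[0.321,0.473,0,0,0,-0.37,-1],[0.321,0.473,0,0,0,-0.37,-1],[0.321,0.473,0,0,0,-0.37,-1],[0.321,0.473,0,0,0,-0.37,-1],[0.321,0.473,0,0,0,-0.37,-1]]], "squeeze": 100}}

```text
clock: 1.1
ee_pos: [0.4987, -0.2233, 0.2313]
tcp_rot: [3.141, -0.066, 0.0]
force: [0.1, -1.2, 0.2]
gripper_width: 0.0851
grip_force: 0.0
```

Emit:
{"op": "apply_moves", "data": {"commands": [[[0.04,0.058,-0.05,0,0,0,-1],[0.04,0.058,-0.1,0,0,0,-1],[0.04,0.058,-0.1,0,0,0,-1],[0.04,0.058,-0.1,0,0,0,-1]]]}}

```text
clock: 1.43
ee_pos: [0.5365, -0.164, 0.1235]
tcp_rot: [-3.137, 0.063, 0.013]
force: [-1.4, 0.5, -1.6]
gripper_width: 0.0855
grip_force: 0.0
```

```bash
python3 - <<'E'
from station import bot
import cv2,numpy as np
from v import *
s=bot.sense();print(s["ee_pos"],s["tcp_rot"],s["ft_torque"],s["joint_positions"].round(3))
a=bot.camera("top")["color"];b=bot.camera("side")["color"]
A=cv2.resize(a[150:300,280:430],(400,400),interpolation=3);B=cv2.resize(b[120:220,270:370],(400,400),interpolation=3)
cv2.imwrite("pics/pre.png",np.hstack([A,B]))
E
```

```text
[ 0.53654949 -0.163953    0.1235331 ] [-3.13743837  0.0625636   0.01336122] [0.04295103 0.1181225  0.02307428] [-3.420e-01 -7.700e-02  1.813e+00  1.000e-03  1.414e+00  1.268e+00]
```

View pics/pre.png

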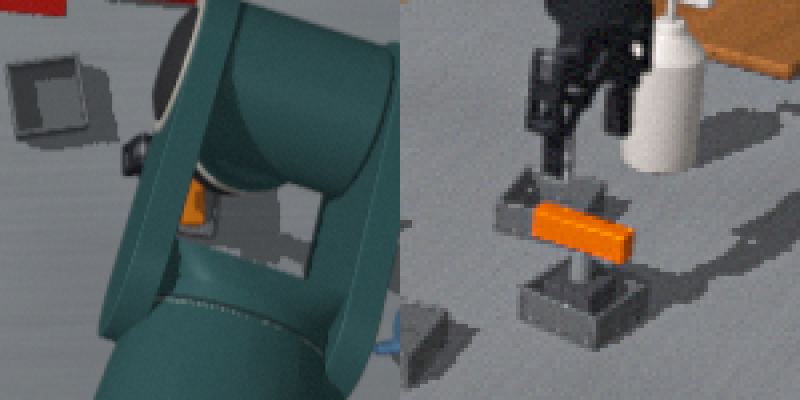

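The gripper is in the side crop above the bar, with the fingers straddling it: finger tips at about (555,170) and (620,135), bar at (583,232). Descending in part and checking that it settles.

Emit:
{"op": "apply_moves", "data": {"commands": [[[0,0,-0.03,0,0,0,-1],[0,0,-0.05,0,0,0,-1],[0,0,-0.05,0,0,0,-1],[0,0,-0.05,0,0,0,-1]]]}}

```text
clock: 1.87
ee_pos: [0.5381, -0.1682, 0.0828]
tcp_rot: [3.141, -0.068, 0.001]
force: [0.6, -1.1, 1.2]
gripper_width: 0.0856
grip_force: 0.0
```

Emit:
{"op": "apply_moves", "data": {"commands": [[[0,0.001,-0.02,0,0,0,-1],[0,0.001,-0.026,0,0,0,-1],[0,0.001,-0.026,0,0,0,-1],[0,0.001,-0.026,0,0,0,1],[0,0.001,-0.026,0,0,0,1],[0,0.001,-0.026,0,0,0,1],[0,0.001,-0.026,0,0,0,1],[0,0.001,-0.026,0,0,0,1],[0,0.001,-0.026,0,0,0,1]]], "squeeze": 100}}

```text
clock: 2.62
ee_pos: [0.5383, -0.1663, 0.0557]
tcp_rot: [-3.141, 0.066, -0.001]
force: [0.8, 2.3, 3.2]
gripper_width: 0.0182
grip_force: 97.4
```

```bash
python3 - <<'E'
from station import bot
s=bot.sense();print(s)
E
```

```text
{'clock': 2.6167, 'joint_positions': array([-3.45063786e-01, -2.19027296e-02,  1.87634368e+00,  2.86673005e-04,
        1.28663921e+00,  1.26788977e+00]), 'dq': array([ 0.00110908, -0.00050871, -0.00158717,  0.00636814,  0.00249328,
        0.00013426]), 'joint_torque': array([-1.31960001e+00, -5.43308902e+01, -5.63473785e+01, -9.22110435e-01,
       -3.02545633e-01, -6.86929750e-03]), 'ee_pos': array([ 0.53829103, -0.16630379,  0.0557474 ]), 'tcp_rot': array([-3.14079426e+00,  6.63395535e-02, -9.00725928e-04]), 'force': array([0.7760153 , 2.27098425, 3.17879869]), 'ft_torque': array([ 0.56218175, -0.0010281 ,  0.03021965]), 'grip_force': 97.38423943519592, 'gripper_width': 0.01818483967199344}
```

Grip is firm at 18 mm and 97 N. Lifting and moving above nut A (604, 168), turning to yaw 0.71.

Emit:
{"op": "apply_moves", "data": {"commands": [[[0,0,0.03,0,0,0,1],[0,0,0.07,0,0,0,1],[0,0,0.11,0,0,0.05,1],[0,0.03,0.12,0,0,0.17,1],[0.01,0.07,0.12,0,0,0.29,1],[0.02,0.11,0.12,0,0,0.41,1],[0.03,0.15,0.12,0,0,0.53,1],[0.04,0.19,0.12,0,0,0.65,1],[0.05,0.23,0.12,0,0,0.75,1],[0.06,0.265,0.12,0,0,0.75,1],[0.063,0.3,0.12,0,0,0.75,1],[0.066,0.335,0.12,0,0,0.75,1]]]}}

```text
clock: 3.62
ee_pos: [0.604, 0.1706, 0.1748]
tcp_rot: [-2.947, -1.089, 0.001]
force: [0.9, -0.9, -3.3]
gripper_width: 0.0185
grip_force: 98.7
```

Emit:
{"op": "apply_moves", "data": {"commands": [[[0,0,0,0,0,0,1],[0,0,0,0,0,0,1],[0,0,0,0,0,0,1],[0,0,0,0,0,0,1]]]}}

```text
clock: 3.95
ee_pos: [0.604, 0.1678, 0.1752]
tcp_rot: [2.947, 1.088, -0.001]
force: [0.0, -0.6, -2.7]
gripper_width: 0.0183
grip_force: 98.8
```

```bash
python3 - <<'E'
from station import bot
import cv2,numpy as np
from fit import *
s=bot.sense();print(s["clock"],s["ee_pos"].round(4),s["tcp_rot"].round(4),s["force"].round(2),s["ft_torque"].round(3),s["gripper_width"])
a=bot.camera("top");b=bot.camera("side")
x,y,z=s["ee_pos"];yaw=2*np.arctan2(s["tcp_rot"][1],s["tcp_rot"][0]);print(yaw)
for c in(a,b):
    h=cv2.cvtColor(c["color"],cv2.COLOR_BGR2HSV);o=(h[...,0]<17)&(h[...,1]>180)&(h[...,2]>40)
    o[:, :]&=True
    print(int(o.sum()))
    try: print(fitbox(c,o,x,y,.08,.02,z+.0063,z+.0303,(yaw-.1,yaw+.1)))
    except Exception as e: print(e)
A=cv2.resize(a["color"][150:300,130:280],(400,400),interpolation=3);B=cv2.resize(b["color"][150:300,170:320],(400,400),interpolation=3)
cv2.imwrite("pics/overA.png",np.hstack([A,B]))
E
```

```text
3.95 [0.604  0.1678 0.1752] [ 2.9472e+00  1.0875e+00 -5.0000e-04] [ 0.03 -0.59 -2.68] [ 0.004  0.02  -0.033] 0.01826739677166549
0.7070078991034242
1059
(np.float64(602.9), np.float64(169.3), np.float64(0.67), np.float64(239.6), 104)
735
(np.float64(602.8), np.float64(168.1), np.float64(0.653), np.float64(306.9), 412)
```

View pics/overA.png

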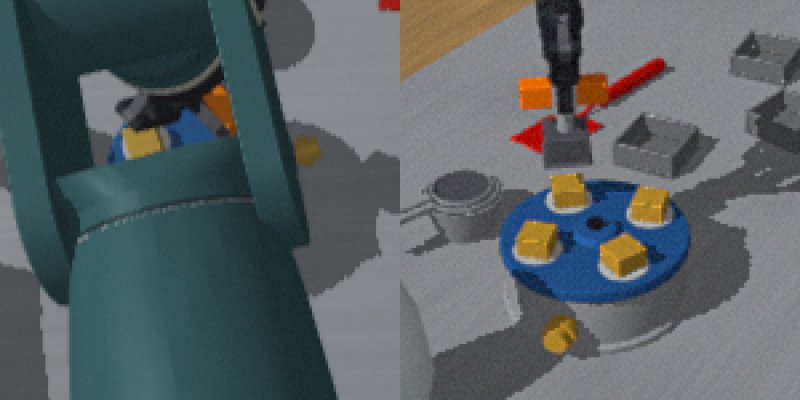

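The wrench hangs upright; in the right crop its socket at (567,142) is right above nut A at (568,190). Lowering gently.

Emit:
{"op": "apply_moves", "data": {"commands": [[[0,0,-0.02,0,0,0,1],[0,0,-0.028,0,0,0,1],[0,0,-0.032,0,0,0,1],[0,0,-0.035,0,0,0,1]]]}}

```text
clock: 4.38
ee_pos: [0.6039, 0.1682, 0.1397]
tcp_rot: [-2.947, -1.088, 0.002]
force: [0.0, 0.7, -2.1]
gripper_width: 0.019
grip_force: 98.7
```

Emit:
{"op": "apply_moves", "data": {"commands": [[[0,0,-0.004,0,0,0,1],[0,0,-0.004,0,0,0,1]]]}}

```text
clock: 4.55
ee_pos: [0.604, 0.1685, 0.1359]
tcp_rot: [-2.947, -1.089, 0.001]
force: [0.2, 0.1, -2.5]
gripper_width: 0.0187
grip_force: 98.7
```

Emit:
{"op": "apply_moves", "data": {"commands": [[[0,0,-0.004,0,0,0,1],[0,0,-0.006,0,0,-0.1,1],[0,0,-0.006,0,0,-0.2,1],[0,0,-0.006,0,0,-0.3,1]]]}}

```text
clock: 4.88
ee_pos: [0.6041, 0.1685, 0.1303]
tcp_rot: [3.078, 0.629, 0.0]
force: [1.3, -1.8, -4.8]
gripper_width: 0.0185
grip_force: 98.4
```

```bash
cat > s.py <<'E'
from station import bot
import numpy as np
s=bot.sense();r=s["tcp_rot"];print(s["clock"],s["ee_pos"].round(4),"yaw",(2*np.arctan2(r[1],r[0])).round(3),s["force"].round(2),s["ft_torque"].round(3))
E
python3 s.py
```

```text
4.8833 [0.6041 0.1685 0.1303] yaw 0.403 [ 1.26 -1.84 -4.78] [-0.374 -0.237  0.225]
```

Emit:
{"op": "apply_moves", "data": {"commands": [[[0,0,0,0,0,-0.1,1],[0,0,0,0,0,-0.2,1],[0,0,0,0,0,-0.3,1],[0,0,0,0,0,-0.4,1],[0,0,0,0,0,-0.45,1],[0,0,0,0,0,-0.45,1]]]}}

```text
clock: 5.38
ee_pos: [0.6042, 0.1684, 0.13]
tcp_rot: [3.14, -0.07, 0.0]
force: [2.1, -2.6, -7.3]
gripper_width: 0.0186
grip_force: 98.1
```

```bash
python3 s.py
```

```text
5.3833 [0.6042 0.1684 0.13  ] yaw -0.045 [ 2.11 -2.63 -7.34] [-0.518 -0.569  0.07 ]
```

Emit:
{"op": "apply_moves", "data": {"commands": [[[0,0,0,0,0,0.09,1],[0,0,0.015,0,0,0.09,1],[0,0,0.03,0,0,0.15,1],[-0.02,0.011,0.03,0,0,0.27,1],[-0.04,0.022,0.03,0,0,0.39,1],[-0.06,0.033,0.03,0,0,0.51,1],[-0.08,0.044,0.03,0,0,0.63,1],[-0.1,0.055,0.03,0,0,0.75,1],[-0.1015,0.0565,0.03,0,0,0.87,1],[-0.1015,0.0565,0.03,0,0,0.99,1],[-0.1015,0.0565,0.03,0,0,1.11,1],[-0.1015,0.0565,0.025,0,0,1.22,1]]]}}

```text
clock: 6.38
ee_pos: [0.503, 0.2257, 0.158]
tcp_rot: [2.607, 1.752, 0.005]
force: [0.6, 0.1, -2.2]
gripper_width: 0.0187
grip_force: 98.9
```

Emit:
{"op": "apply_moves", "data": {"commands": [[[0,0,-0.008,0,0,0,1],[0,0,-0.013,0,0,0,1],[0,0,-0.017,0,0,0,1],[0,0,-0.019,0,0,0,1]]]}}

```text
clock: 6.72
ee_pos: [0.5024, 0.2251, 0.1358]
tcp_rot: [-2.615, -1.741, 0.001]
force: [-0.1, 0.4, -2.3]
gripper_width: 0.0184
grip_force: 98.9
```

```bash
python3 s.py
```

```text
6.7167 [0.5024 0.2251 0.1358] yaw -5.108 [-0.13  0.41 -2.33] [-0.021  0.001  0.032]
```

Emit:
{"op": "apply_moves", "data": {"commands": [[[0,0,-0.004,0,0,0,1],[0,0,-0.006,0,0,-0.1,1],[0,0,-0.006,0,0,-0.2,1],[0,0,-0.006,0,0,-0.3,1]]]}}

```text
clock: 7.05
ee_pos: [0.5025, 0.2249, 0.1298]
tcp_rot: [2.848, 1.326, -0.001]
force: [1.8, -1.4, -7.3]
gripper_width: 0.0186
grip_force: 98.3
```

```bash
python3 s.py
```

```text
7.05 [0.5025 0.2249 0.1298] yaw 0.872 [ 1.77 -1.45 -7.29] [-0.224 -0.237  0.137]
```

Emit:
{"op": "apply_moves", "data": {"commands": [[[0,0,0,0,0,-0.1,1],[0,0,0,0,0,-0.2,1],[0,0,0,0,0,-0.3,1],[0,0,0,0,0,-0.4,1],[0,0,0,0,0,-0.45,1],[0,0,0,0,0,-0.45,1]]]}}

```text
clock: 7.55
ee_pos: [0.5026, 0.2249, 0.1296]
tcp_rot: [3.071, 0.661, -0.001]
force: [2.2, -1.0, -6.5]
gripper_width: 0.0186
grip_force: 98.2
```

```bash
python3 s.py
```

```text
7.55 [0.5026 0.2249 0.1296] yaw 0.424 [ 2.21 -0.98 -6.48] [-0.217 -0.552  0.089]
```

Emit:
{"op": "apply_moves", "data": {"commands": [[[0,0,0,0,0,0.09,1],[0,0,0.015,0,0,0.09,1],[0,0,0.03,0,0,0.05,1],[0.025,0.007,0.03,0,0,0,1],[0.05,0.014,0.03,0,0,0,1],[0.075,0.021,0.03,0,0,0,1],[0.079,0.0225,0.03,0,0,0,1],[0.079,0.0225,0.03,0,0,0,1],[0.079,0.0225,0.02,0,0,0,1],[0.079,0.0225,0.013,0,0,0,1],[0.079,0.0225,0.009,0,0,0,1],[0.079,0.0225,0.006,0,0,0,1]]]}}

```text
clock: 8.55
ee_pos: [0.581, 0.2475, 0.1357]
tcp_rot: [3.07, 0.667, -0.0]
force: [0.5, 0.4, -2.2]
gripper_width: 0.0182
grip_force: 99.0
```

```bash
python3 s.py
```

```text
8.55 [0.581  0.2475 0.1357] yaw 0.428 [ 0.46  0.39 -2.25] [-0.05  -0.201 -0.002]
```

Emit:
{"op": "apply_moves", "data": {"commands": [[[0,0,-0.004,0,0,0,1],[0,0,-0.006,0,0,-0.1,1],[0,0,-0.006,0,0,-0.2,1],[0,0,-0.006,0,0,-0.3,1]]]}}

```text
clock: 8.88
ee_pos: [0.5815, 0.2473, 0.1297]
tcp_rot: [3.135, 0.193, 0.0]
force: [5.4, -1.9, -8.1]
gripper_width: 0.0185
grip_force: 98.2
```

```bash
python3 s.py
```

```text
8.8833 [0.5815 0.2473 0.1297] yaw 0.123 [ 5.36 -1.89 -8.14] [-0.274 -0.919  0.144]
```

Emit:
{"op": "apply_moves", "data": {"commands": [[[0,0,0,0,0,-0.1,1],[0,0,0,0,0,-0.2,1],[0,0,0,0,0,-0.3,1],[0,0,0,0,0,-0.4,1],[0,0,0,0,0,-0.45,1],[0,0,0,0,0,-0.45,1]]]}}

```text
clock: 9.38
ee_pos: [0.5816, 0.2472, 0.1295]
tcp_rot: [3.099, -0.51, 0.001]
force: [5.0, -2.9, -7.5]
gripper_width: 0.0185
grip_force: 98.2
```

```bash
python3 s.py
```

```text
9.3833 [0.5816 0.2472 0.1295] yaw -0.326 [ 5.01 -2.86 -7.49] [-0.402 -1.118  0.089]
```

Emit:
{"op": "apply_moves", "data": {"commands": [[[0,0,0,0,0,0.09,1],[0,0,0.015,0,0,0.09,1],[0,0,0.03,0,0,0.15,1],[-0.014,-0.025,0.03,0,0,0.27,1],[-0.028,-0.05,0.03,0,0,0.39,1],[-0.042,-0.075,0.03,0,0,0.51,1],[-0.056,-0.1,0.03,0,0,0.63,1],[-0.056,-0.102,0.03,0,0,0.705,1],[-0.056,-0.102,0.02,0,0,0.705,1],[-0.056,-0.102,0.013,0,0,0.705,1],[-0.056,-0.102,0.009,0,0,0.705,1],[-0.056,-0.102,0.006,0,0,0.705,1]]]}}

```text
clock: 10.38
ee_pos: [0.5254, 0.1462, 0.1352]
tcp_rot: [-3.085, -0.595, 0.002]
force: [1.4, 0.3, -3.3]
gripper_width: 0.0184
grip_force: 99.0
```

```bash
python3 s.py
```

```text
10.3833 [0.5254 0.1462 0.1352] yaw -5.902 [ 1.43  0.27 -3.31] [-0.048  0.058 -0.036]
```

Emit:
{"op": "apply_moves", "data": {"commands": [[[0,0,-0.004,0,0,0,1],[0,0,-0.006,0,0,-0.1,1],[0,0,-0.006,0,0,-0.2,1],[0,0,-0.006,0,0,-0.3,1]]]}}

```text
clock: 10.72
ee_pos: [0.5255, 0.1459, 0.1294]
tcp_rot: [3.139, 0.121, -0.002]
force: [1.4, -1.3, -7.8]
gripper_width: 0.0183
grip_force: 98.4
```

```bash
python3 s.py
```

```text
10.7167 [0.5255 0.1459 0.1294] yaw 0.077 [ 1.38 -1.29 -7.76] [-0.183 -0.28   0.165]
```

Emit:
{"op": "apply_moves", "data": {"commands": [[[0,0,0,0,0,-0.1,1],[0,0,0,0,0,-0.2,1],[0,0,0,0,0,-0.3,1],[0,0,0,0,0,-0.4,1],[0,0,0,0,0,-0.45,1],[0,0,0,0,0,-0.45,1]]]}}

```text
clock: 11.22
ee_pos: [0.5256, 0.1457, 0.1293]
tcp_rot: [3.087, -0.578, -0.001]
force: [3.0, -2.7, -7.0]
gripper_width: 0.0186
grip_force: 98.4
```

```bash
python3 s.py
```

```text
11.2167 [0.5256 0.1457 0.1293] yaw -0.37 [ 3.   -2.72 -7.05] [-0.397 -0.455  0.038]
```

First pass is done on all four nuts. Second pass now, starting with A.

Emit:
{"op": "apply_moves", "data": {"commands": [[[0,0,0,0,0,0.09,1],[0,0,0.015,0,0,0.09,1],[0,0,0.03,0,0,0.15,1],[0.025,0.007,0.03,0,0,0.27,1],[0.05,0.014,0.03,0,0,0.39,1],[0.075,0.021,0.03,0,0,0.415,1],[0.079,0.0225,0.03,0,0,0.415,1],[0.079,0.0225,0.03,0,0,0.415,1],[0.079,0.0225,0.02,0,0,0.415,1],[0.079,0.0225,0.013,0,0,0.415,1],[0.079,0.0225,0.009,0,0,0.415,1],[0.079,0.0225,0.006,0,0,0.415,1]]]}}

```text
clock: 12.22
ee_pos: [0.6038, 0.168, 0.1353]
tcp_rot: [3.141, 0.075, -0.002]
force: [-0.5, -0.1, -2.2]
gripper_width: 0.0183
grip_force: 99.1
```

```bash
python3 s.py
```

```text
12.2167 [0.6038 0.168  0.1353] yaw 0.048 [-0.55 -0.13 -2.17] [ 0.025 -0.042  0.019]
```

Emit:
{"op": "apply_moves", "data": {"commands": [[[0,0,-0.004,0,0,0,1],[0,0,-0.006,0,0,-0.1,1],[0,0,-0.006,0,0,-0.2,1],[0,0,-0.006,0,0,-0.3,1]]], "squeeze": 60}}

```text
clock: 12.55
ee_pos: [0.6044, 0.168, 0.1299]
tcp_rot: [3.116, -0.402, 0.0]
force: [2.1, 0.2, -7.1]
gripper_width: 0.0187
grip_force: 98.5
```

```bash
python3 s.py
```

```text
12.55 [0.6044 0.168  0.1299] yaw -0.257 [ 2.07  0.25 -7.13] [ 0.013 -0.502  0.202]
```

Emit:
{"op": "apply_moves", "data": {"commands": [[[0,0,0,0,0,-0.05,1],[0,0,0,0,0,-0.1,1]]]}}

```text
clock: 12.72
ee_pos: [0.6045, 0.168, 0.1298]
tcp_rot: [3.092, -0.555, 0.0]
force: [2.3, -0.6, -7.1]
gripper_width: 0.0178
grip_force: 98.4
```

```bash
python3 s.py
```

```text
12.7167 [0.6045 0.168  0.1298] yaw -0.355 [ 2.28 -0.61 -7.12] [-0.076 -0.49   0.234]
```

Emit:
{"op": "apply_moves", "data": {"commands": [[[0,0,0,0,0,-0.04,1],[0,0,0,0,0,-0.06,1]]]}}

```text
clock: 12.88
ee_pos: [0.6044, 0.168, 0.1298]
tcp_rot: [3.074, -0.646, 0.0]
force: [2.1, -0.9, -8.2]
gripper_width: 0.0187
grip_force: 98.3
```

```bash
python3 s.py
```

```text
12.8833 [0.6044 0.168  0.1298] yaw -0.414 [ 2.14 -0.9  -8.2 ] [-0.051 -0.556  0.255]
```

Emit:
{"op": "apply_moves", "data": {"commands": [[[0,0,0,0,0,-0.04,1],[0,0,0,0,0,-0.06,1]]]}}

```text
clock: 13.05
ee_pos: [0.6045, 0.168, 0.1298]
tcp_rot: [3.054, -0.737, -0.0]
force: [3.6, -1.3, -9.7]
gripper_width: 0.0187
grip_force: 98.2
```

```bash
python3 s.py
```

```text
13.05 [0.6045 0.168  0.1298] yaw -0.474 [ 3.65 -1.29 -9.67] [-0.077 -0.653  0.25 ]
```

Emit:
{"op": "apply_moves", "data": {"commands": [[[0,0,0,0,0,-0.04,1],[0,0,0,0,0,-0.06,1]]]}}

```text
clock: 13.22
ee_pos: [0.6044, 0.168, 0.1298]
tcp_rot: [3.03, -0.828, -0.0]
force: [3.0, -1.0, -10.4]
gripper_width: 0.0183
grip_force: 98.0
```

```bash
python3 s.py
```

```text
13.2167 [0.6044 0.168  0.1298] yaw -0.534 [  3.    -1.05 -10.45] [-0.161 -0.645  0.242]
```

Emit:
{"op": "apply_moves", "data": {"commands": [[[0,0,0,0,0,-0.04,1],[0,0,0,0,0,-0.07,1]]]}}

```text
clock: 13.38
ee_pos: [0.6045, 0.1679, 0.1298]
tcp_rot: [2.999, -0.933, -0.0]
force: [3.5, -1.0, -11.4]
gripper_width: 0.0187
grip_force: 98.3
```

```bash
python3 s.py
```

```text
13.3833 [0.6045 0.1679 0.1298] yaw -0.603 [  3.47  -0.96 -11.4 ] [-0.262 -0.789  0.88 ]
```

The stop of nut A was felt clearly, as a jump to 0.88 N m. I'll use finer steps on the others. On to the opposite nut D.

Emit:
{"op": "apply_moves", "data": {"commands": [[[0,0,0,0,0,0.1,1],[0,0,0.015,0,0,0.12,1],[0,0,0.03,0,0,0.18,1],[-0.02,0.011,0.03,0,0,0.3,1],[-0.04,0.022,0.03,0,0,0.42,1],[-0.06,0.033,0.03,0,0,0.54,1],[-0.08,0.044,0.03,0,0,0.66,1],[-0.1,0.055,0.03,0,0,0.78,1],[-0.1015,0.0567,0.03,0,0,0.9,1],[-0.1015,0.0567,0.03,0,0,1.02,1],[-0.1015,0.0567,0.025,0,0,1.12,1],[-0.1015,0.0567,0.018,0,0,1.12,1]]], "squeeze": 100}}

```text
clock: 14.38
ee_pos: [0.5035, 0.2253, 0.1506]
tcp_rot: [-3.035, -0.811, -0.005]
force: [0.7, 0.6, -1.8]
gripper_width: 0.0187
grip_force: 99.1
```

Emit:
{"op": "apply_moves", "data": {"commands": [[[0,0,-0.006,0,0,0,1],[0,0,-0.01,0,0,0,1],[0,0,-0.012,0,0,0,1]]]}}

```text
clock: 14.63
ee_pos: [0.5029, 0.2247, 0.1357]
tcp_rot: [3.038, 0.8, -0.001]
force: [-0.6, -0.3, -2.8]
gripper_width: 0.0186
grip_force: 99.1
```

```bash
python3 s.py
```

```text
14.6333 [0.5029 0.2247 0.1357] yaw 0.515 [-0.58 -0.27 -2.76] [-0.049 -0.003 -0.053]
```

Emit:
{"op": "apply_moves", "data": {"commands": [[[0,0,-0.004,0,0,0,1],[0,0,-0.006,0,0,-0.1,1],[0,0,-0.006,0,0,-0.2,1],[0,0,-0.006,0,0,-0.28,1],[0,0,-0.006,0,0,-0.34,1]]]}}

```text
clock: 15.05
ee_pos: [0.503, 0.2247, 0.1298]
tcp_rot: [3.13, 0.27, -0.001]
force: [0.3, 0.1, -7.0]
gripper_width: 0.0186
grip_force: 98.6
```

```bash
python3 s.py
```

```text
15.05 [0.503  0.2247 0.1298] yaw 0.172 [ 0.26  0.14 -7.01] [-0.054 -0.181  0.211]
```

Emit:
{"op": "apply_moves", "data": {"commands": [[[0,0,0,0,0,-0.04,1],[0,0,0,0,0,-0.06,1]]]}}

```text
clock: 15.22
ee_pos: [0.503, 0.2247, 0.1297]
tcp_rot: [3.136, 0.18, -0.001]
force: [1.5, -0.0, -7.7]
gripper_width: 0.0188
grip_force: 98.5
```

```bash
python3 s.py
```

```text
15.2167 [0.503  0.2247 0.1297] yaw 0.115 [ 1.54 -0.04 -7.72] [-0.069 -0.267  0.251]
```

Emit:
{"op": "apply_moves", "data": {"commands": [[[0,0,0,0,0,-0.025,1],[0,0,0,0,0,-0.045,1]]]}}

```text
clock: 15.38
ee_pos: [0.503, 0.2247, 0.1297]
tcp_rot: [3.139, 0.112, -0.001]
force: [1.9, -0.4, -9.7]
gripper_width: 0.0188
grip_force: 98.3
```

```bash
python3 s.py
```

```text
15.3833 [0.503  0.2247 0.1297] yaw 0.071 [ 1.87 -0.4  -9.71] [-0.087 -0.371  0.189]
```

Emit:
{"op": "apply_moves", "data": {"commands": [[[0,0,0,0,0,-0.025,1],[0,0,0,0,0,-0.045,1]]]}}

```text
clock: 15.55
ee_pos: [0.503, 0.2247, 0.1298]
tcp_rot: [3.141, 0.041, -0.001]
force: [1.5, -0.3, -10.1]
gripper_width: 0.0183
grip_force: 98.1
```

```bash
python3 s.py
```

```text
15.55 [0.503  0.2247 0.1298] yaw 0.026 [  1.53  -0.34 -10.06] [-0.187 -0.43   0.276]
```

Emit:
{"op": "apply_moves", "data": {"commands": [[[0,0,0,0,0,-0.025,1],[0,0,0,0,0,-0.045,1]]]}}

```text
clock: 15.72
ee_pos: [0.503, 0.2247, 0.1298]
tcp_rot: [3.141, -0.03, -0.001]
force: [1.3, -1.0, -11.7]
gripper_width: 0.0186
grip_force: 97.9
```

```bash
python3 s.py
```

```text
15.7167 [0.503  0.2247 0.1298] yaw -0.019 [  1.29  -1.05 -11.74] [-0.181 -0.461  0.237]
```

Emit:
{"op": "apply_moves", "data": {"commands": [[[0,0,-0.0003,0,0,-0.025,1],[0,0,-0.0003,0,0,-0.05,1]]]}}

```text
clock: 15.88
ee_pos: [0.503, 0.2247, 0.1297]
tcp_rot: [3.139, -0.108, -0.001]
force: [1.7, -2.1, -11.0]
gripper_width: 0.0184
grip_force: 98.1
```

```bash
python3 s.py
```

```text
15.8833 [0.503  0.2247 0.1297] yaw -0.069 [  1.65  -2.08 -11.  ] [-0.281 -0.39   0.208]
```

Emit:
{"op": "apply_moves", "data": {"commands": [[[0,0,0,0,0,-0.025,1],[0,0,0,0,0,-0.05,1]]]}}

```text
clock: 16.05
ee_pos: [0.503, 0.2247, 0.1297]
tcp_rot: [3.136, -0.187, -0.0]
force: [3.0, -1.6, -10.6]
gripper_width: 0.0189
grip_force: 98.1
```

```bash
python3 s.py
```

```text
16.05 [0.503  0.2247 0.1297] yaw -0.119 [  2.98  -1.58 -10.55] [-0.295 -0.466  0.18 ]
```

Emit:
{"op": "apply_moves", "data": {"commands": [[[0,0,0,0,0,-0.025,1],[0,0,0,0,0,-0.05,1]]]}}

```text
clock: 16.22
ee_pos: [0.503, 0.2247, 0.1296]
tcp_rot: [3.13, -0.265, -0.0]
force: [2.5, -1.1, -11.7]
gripper_width: 0.0183
grip_force: 98.0
```

```bash
python3 s.py
```

```text
16.2167 [0.503  0.2247 0.1296] yaw -0.169 [  2.54  -1.12 -11.66] [-0.314 -0.504  0.187]
```

Emit:
{"op": "apply_moves", "data": {"commands": [[[0,0,0,0,0,-0.025,1],[0,0,0,0,0,-0.05,1]]]}}

```text
clock: 16.38
ee_pos: [0.503, 0.2247, 0.1296]
tcp_rot: [3.122, -0.343, -0.0]
force: [2.4, -2.2, -11.7]
gripper_width: 0.0186
grip_force: 98.0
```

```bash
python3 s.py
```

```text
16.3833 [0.503  0.2247 0.1296] yaw -0.219 [  2.36  -2.16 -11.74] [-0.33  -0.559  0.218]
```

Emit:
{"op": "apply_moves", "data": {"commands": [[[0,0,0,0,0,-0.025,1],[0,0,0,0,0,-0.045,1]]]}}

```text
clock: 16.55
ee_pos: [0.503, 0.2247, 0.1296]
tcp_rot: [3.114, -0.413, -0.0]
force: [3.3, -1.0, -12.7]
gripper_width: 0.019
grip_force: 97.9
```

```bash
python3 s.py
```

```text
16.55 [0.503  0.2247 0.1296] yaw -0.264 [  3.27  -0.96 -12.66] [-0.331 -0.604  0.347]
```

Emit:
{"op": "apply_moves", "data": {"commands": [[[0,0,0,0,0,-0.02,1],[0,0,0,0,0,-0.02,1]]]}}

```text
clock: 16.72
ee_pos: [0.503, 0.2247, 0.1296]
tcp_rot: [3.11, -0.444, -0.0]
force: [3.3, -1.8, -13.7]
gripper_width: 0.0184
grip_force: 98.0
```

```bash
python3 s.py
```

```text
16.7167 [0.503  0.2247 0.1296] yaw -0.283 [  3.31  -1.84 -13.71] [-0.462 -0.725  0.525]
```

Nut D is at its stop (0.53 N m). On to nut B with yaw +1.62.

Emit:
{"op": "apply_moves", "data": {"commands": [[[0,0,0,0,0,0.1,1],[0,0,0.015,0,0,0.12,1],[0,0,0.03,0,0,0.2,1],[0.02,0.006,0.03,0,0,0.32,1],[0.04,0.012,0.03,0,0,0.44,1],[0.06,0.017,0.03,0,0,0.56,1],[0.079,0.022,0.03,0,0,0.68,1],[0.079,0.022,0.03,0,0,0.8,1],[0.079,0.022,0.03,0,0,0.92,1],[0.079,0.022,0.03,0,0,1.04,1],[0.079,0.022,0.03,0,0,1.16,1],[0.079,0.022,0.03,0,0,1.28,1]]]}}

```text
clock: 17.72
ee_pos: [0.5823, 0.2472, 0.161]
tcp_rot: [-2.754, -1.511, -0.002]
force: [0.6, 0.1, -2.7]
gripper_width: 0.0183
grip_force: 99.5
```

Emit:
{"op": "apply_moves", "data": {"commands": [[[0,0,0,0,0,0.12,1],[0,0,0,0,0,0.24,1],[0,0,-0.004,0,0,0.34,1],[0,0,-0.01,0,0,0.34,1],[0,0,-0.016,0,0,0.34,1],[0,0,-0.021,0,0,0.34,1],[0,0,-0.024,0,0,0.34,1]]]}}

```text
clock: 18.3
ee_pos: [0.5818, 0.2468, 0.1351]
tcp_rot: [-2.467, -1.945, 0.001]
force: [0.2, -0.2, -2.7]
gripper_width: 0.0186
grip_force: 99.5
```

```bash
python3 s.py
```

```text
18.3 [0.5818 0.2468 0.1351] yaw -4.948 [ 0.22 -0.19 -2.73] [ 0.002  0.028 -0.026]
```

Emit:
{"op": "apply_moves", "data": {"commands": [[[0,0,-0.004,0,0,0,1],[0,0,-0.006,0,0,-0.1,1],[0,0,-0.006,0,0,-0.2,1],[0,0,-0.006,0,0,-0.3,1],[0,0,-0.006,0,0,-0.36,1]]]}}

```text
clock: 18.72
ee_pos: [0.5816, 0.247, 0.1292]
tcp_rot: [-2.778, -1.466, 0.002]
force: [-2.2, 1.7, -5.8]
gripper_width: 0.0186
grip_force: 98.9
```

```bash
python3 s.py
```

```text
18.7167 [0.5816 0.247  0.1292] yaw -5.312 [-2.23  1.68 -5.83] [0.346 0.431 0.227]
```

Emit:
{"op": "apply_moves", "data": {"commands": [[[0,0,0,0,0,-0.03,1],[0,0,0,0,0,-0.05,1]]]}}

```text
clock: 18.88
ee_pos: [0.5816, 0.247, 0.1292]
tcp_rot: [-2.811, -1.402, 0.002]
force: [-1.5, 2.2, -6.2]
gripper_width: 0.0183
grip_force: 98.9
```

```bash
python3 s.py
```

```text
18.8833 [0.5816 0.247  0.1292] yaw -5.358 [-1.51  2.23 -6.24] [0.524 0.493 0.255]
```

Emit:
{"op": "apply_moves", "data": {"commands": [[[0,0,0,0,0,-0.03,1],[0,0,0,0,0,-0.05,1]]]}}

```text
clock: 19.05
ee_pos: [0.5816, 0.247, 0.1292]
tcp_rot: [-2.844, -1.332, 0.002]
force: [-1.5, 2.5, -9.1]
gripper_width: 0.0185
grip_force: 98.7
```

```bash
python3 s.py
```

```text
19.05 [0.5816 0.247  0.1292] yaw -5.407 [-1.52  2.54 -9.09] [0.627 0.492 0.222]
```

Emit:
{"op": "apply_moves", "data": {"commands": [[[0,0,0,0,0,-0.03,1],[0,0,0,0,0,-0.05,1]]]}}

```text
clock: 19.22
ee_pos: [0.5816, 0.247, 0.1292]
tcp_rot: [-2.877, -1.261, 0.002]
force: [-2.9, 4.4, -11.1]
gripper_width: 0.0189
grip_force: 98.5
```

```bash
python3 s.py
```

```text
19.2167 [0.5816 0.247  0.1292] yaw -5.457 [ -2.9    4.35 -11.09] [0.649 0.493 0.209]
```

Emit:
{"op": "apply_moves", "data": {"commands": [[[0,0,0,0,0,-0.03,1],[0,0,0,0,0,-0.055,1]]]}}

```text
clock: 19.38
ee_pos: [0.5817, 0.247, 0.1293]
tcp_rot: [-2.911, -1.181, 0.002]
force: [-2.1, 4.3, -12.2]
gripper_width: 0.0185
grip_force: 98.3
```

```bash
python3 s.py
```

```text
19.3833 [0.5817 0.247  0.1293] yaw -5.512 [ -2.09   4.26 -12.19] [0.749 0.519 0.23 ]
```

Emit:
{"op": "apply_moves", "data": {"commands": [[[0,0,0,0,0,-0.03,1],[0,0,0,0,0,-0.055,1]]]}}

```text
clock: 19.55
ee_pos: [0.5817, 0.2469, 0.1293]
tcp_rot: [-2.942, -1.1, 0.002]
force: [-1.8, 3.4, -12.7]
gripper_width: 0.0184
grip_force: 98.2
```

```bash
python3 s.py
```

```text
19.55 [0.5817 0.2469 0.1293] yaw -5.567 [ -1.75   3.38 -12.69] [0.858 0.568 0.274]
```

Emit:
{"op": "apply_moves", "data": {"commands": [[[0,0,0,0,0,-0.025,1],[0,0,0,0,0,-0.045,1]]]}}

```text
clock: 19.72
ee_pos: [0.5818, 0.2469, 0.1295]
tcp_rot: [-2.966, -1.034, 0.001]
force: [-2.8, 3.9, -13.8]
gripper_width: 0.0185
grip_force: 98.1
```

```bash
python3 s.py
```

```text
19.7167 [0.5818 0.2469 0.1295] yaw -5.612 [ -2.8    3.89 -13.76] [0.894 0.668 0.209]
```

Emit:
{"op": "apply_moves", "data": {"commands": [[[0,0,0,0,0,-0.03,1],[0,0,0,0,0,-0.05,1]]]}}

```text
clock: 19.88
ee_pos: [0.5818, 0.247, 0.1295]
tcp_rot: [-2.991, -0.96, 0.001]
force: [-2.1, 3.9, -13.7]
gripper_width: 0.0183
grip_force: 98.4
```

```bash
python3 s.py
```

```text
19.8833 [0.5818 0.247  0.1295] yaw -5.662 [ -2.07   3.93 -13.71] [0.99  0.51  0.808]
```

Nut B has reached its stop. Now the last one, nut C.

Emit:
{"op": "apply_moves", "data": {"commands": [[[0,0,0,0,0,0.11,1],[0,0,0.015,0,0,0.13,1],[0,0,0.03,0,0,0.19,1],[-0.014,-0.025,0.03,0,0,0.31,1],[-0.028,-0.05,0.03,0,0,0.43,1],[-0.042,-0.075,0.03,0,0,0.55,1],[-0.056,-0.1,0.03,0,0,0.67,1],[-0.0564,-0.101,0.03,0,0,0.67,1],[-0.0564,-0.101,0.022,0,0,0.67,1],[-0.0564,-0.101,0.014,0,0,0.67,1],[-0.0564,-0.101,0.009,0,0,0.67,1],[-0.0564,-0.101,0.006,0,0,0.67,1]]]}}

```text
clock: 20.88
ee_pos: [0.5257, 0.1463, 0.1349]
tcp_rot: [-2.508, -1.891, 0.002]
force: [0.2, -1.1, -2.5]
gripper_width: 0.0187
grip_force: 99.9
```

```bash
python3 s.py
```

```text
20.8833 [0.5257 0.1463 0.1349] yaw -4.991 [ 0.18 -1.05 -2.54] [-0.009  0.018  0.016]
```

Emit:
{"op": "apply_moves", "data": {"commands": [[[0,0,-0.004,0,0,0,1],[0,0,-0.006,0,0,-0.1,1],[0,0,-0.006,0,0,-0.2,1],[0,0,-0.006,0,0,-0.3,1],[0,0,-0.006,0,0,-0.36,1]]]}}

```text
clock: 21.3
ee_pos: [0.5252, 0.146, 0.129]
tcp_rot: [-2.81, -1.405, 0.004]
force: [-1.5, -2.1, -6.7]
gripper_width: 0.0185
grip_force: 99.1
```

```bash
python3 s.py
```

```text
21.3 [0.5252 0.146  0.129 ] yaw -5.356 [-1.51 -2.09 -6.67] [-0.298  0.402  0.186]
```

Emit:
{"op": "apply_moves", "data": {"commands": [[[0,0,0,0,0,-0.03,1],[0,0,0,0,0,-0.05,1]]]}}

```text
clock: 21.47
ee_pos: [0.5253, 0.146, 0.129]
tcp_rot: [-2.841, -1.34, 0.003]
force: [-2.8, -0.5, -8.4]
gripper_width: 0.0184
grip_force: 99.0
```

```bash
python3 s.py
```

```text
21.4667 [0.5253 0.146  0.129 ] yaw -5.402 [-2.8  -0.46 -8.4 ] [-0.216  0.492  0.215]
```

Emit:
{"op": "apply_moves", "data": {"commands": [[[0,0,0,0,0,-0.03,1],[0,0,0,0,0,-0.05,1]]]}}

```text
clock: 21.63
ee_pos: [0.5253, 0.146, 0.129]
tcp_rot: [-2.874, -1.269, 0.003]
force: [-2.5, -0.6, -10.1]
gripper_width: 0.0188
grip_force: 98.7
```

```bash
python3 s.py
```

```text
21.6333 [0.5253 0.146  0.129 ] yaw -5.452 [ -2.51  -0.63 -10.13] [-0.129  0.43   0.22 ]
```

Emit:
{"op": "apply_moves", "data": {"commands": [[[0,0,0,0,0,-0.03,1],[0,0,0,0,0,-0.05,1]]]}}

```text
clock: 21.8
ee_pos: [0.5253, 0.1459, 0.1291]
tcp_rot: [-2.905, -1.196, 0.003]
force: [-2.2, 0.6, -12.5]
gripper_width: 0.0187
grip_force: 98.4
```

```bash
python3 s.py
```

```text
21.8 [0.5253 0.1459 0.1291] yaw -5.502 [ -2.23   0.64 -12.49] [-0.038  0.426  0.179]
```

Emit:
{"op": "apply_moves", "data": {"commands": [[[0,0,0,0,0,-0.03,1],[0,0,0,0,0,-0.05,1]]]}}

```text
clock: 21.97
ee_pos: [0.5253, 0.146, 0.1292]
tcp_rot: [-2.934, -1.123, 0.002]
force: [-2.3, 0.1, -12.6]
gripper_width: 0.0185
grip_force: 98.4
```

```bash
python3 s.py
```

```text
21.9667 [0.5253 0.146  0.1292] yaw -5.552 [ -2.3    0.1  -12.64] [0.065 0.466 0.18 ]
```

Emit:
{"op": "apply_moves", "data": {"commands": [[[0,0,0,0,0,-0.03,1],[0,0,0,0,0,-0.05,1]]]}}

```text
clock: 22.13
ee_pos: [0.5253, 0.1459, 0.1293]
tcp_rot: [-2.961, -1.05, 0.002]
force: [-1.8, 0.4, -12.2]
gripper_width: 0.0185
grip_force: 98.3
```

```bash
python3 s.py
```

```text
22.1333 [0.5253 0.1459 0.1293] yaw -5.602 [ -1.78   0.38 -12.16] [0.004 0.493 0.242]
```

Emit:
{"op": "apply_moves", "data": {"commands": [[[0,0,0,0,0,-0.03,1],[0,0,0,0,0,-0.05,1]]]}}

```text
clock: 22.3
ee_pos: [0.5254, 0.1459, 0.1295]
tcp_rot: [-2.986, -0.975, 0.002]
force: [-2.0, 0.4, -13.2]
gripper_width: 0.0183
grip_force: 98.2
```

```bash
python3 s.py
```

```text
22.3 [0.5254 0.1459 0.1295] yaw -5.652 [ -2.     0.44 -13.15] [0.167 0.509 0.17 ]
```

Emit:
{"op": "apply_moves", "data": {"commands": [[[0,0,0,0,0,-0.03,1],[0,0,0,0,0,-0.05,1]]]}}

```text
clock: 22.47
ee_pos: [0.5254, 0.1459, 0.1296]
tcp_rot: [-3.01, -0.9, 0.001]
force: [-2.5, 0.7, -14.5]
gripper_width: 0.019
grip_force: 98.2
```

```bash
python3 s.py
```

```text
22.4667 [0.5254 0.1459 0.1296] yaw -5.702 [ -2.52   0.66 -14.47] [0.108 0.578 0.231]
```

Emit:
{"op": "apply_moves", "data": {"commands": [[[0,0,0,0,0,-0.03,1],[0,0,0,0,0,-0.05,1]]]}}

```text
clock: 22.63
ee_pos: [0.5255, 0.1459, 0.1296]
tcp_rot: [-3.031, -0.825, 0.001]
force: [-3.0, 1.4, -13.0]
gripper_width: 0.0186
grip_force: 98.1
```

```bash
python3 s.py
```

```text
22.6333 [0.5255 0.1459 0.1296] yaw -5.752 [ -3.04   1.43 -13.02] [0.175 0.56  0.228]
```

Emit:
{"op": "apply_moves", "data": {"commands": [[[0,0,0,0,0,-0.03,1],[0,0,0,0,0,-0.05,1]]]}}

```text
clock: 22.8
ee_pos: [0.5255, 0.1459, 0.1298]
tcp_rot: [-3.051, -0.749, 0.001]
force: [-2.4, 1.3, -14.8]
gripper_width: 0.0186
grip_force: 98.1
```

```bash
python3 s.py
```

```text
22.8 [0.5255 0.1459 0.1298] yaw -5.802 [ -2.45   1.26 -14.77] [0.189 0.548 0.197]
```

Emit:
{"op": "apply_moves", "data": {"commands": [[[0,0,0,0,0,-0.025,1],[0,0,0,0,0,-0.04,1]]]}}

```text
clock: 22.97
ee_pos: [0.5256, 0.1459, 0.1299]
tcp_rot: [-3.065, -0.687, 0.0]
force: [-2.8, 0.3, -14.4]
gripper_width: 0.0187
grip_force: 98.1
```

```bash
python3 s.py
```

```text
22.9667 [0.5256 0.1459 0.1299] yaw -5.842 [ -2.83   0.33 -14.37] [0.152 0.656 0.215]
```

Emit:
{"op": "apply_moves", "data": {"commands": [[[0,0,0,0,0,-0.025,1],[0,0,0,0,0,-0.04,1]]]}}

```text
clock: 23.13
ee_pos: [0.5256, 0.1458, 0.1299]
tcp_rot: [-3.079, -0.625, 0.0]
force: [-3.6, 0.9, -16.0]
gripper_width: 0.0184
grip_force: 98.1
```

```bash
python3 s.py
```

```text
23.1333 [0.5256 0.1458 0.1299] yaw -5.882 [ -3.59   0.92 -15.96] [0.134 0.687 0.379]
```

Starting to rise (0.38 N m); one more small nudge.

Emit:
{"op": "apply_moves", "data": {"commands": [[[0,0,0,0,0,-0.02,1],[0,0,0,0,0,-0.02,1]]]}}

```text
clock: 23.3
ee_pos: [0.5256, 0.1459, 0.1299]
tcp_rot: [3.085, 0.596, -0.0]
force: [-2.0, 1.7, -16.2]
gripper_width: 0.0185
grip_force: 98.1
```

```bash
python3 s.py
```

```text
23.3 [0.5256 0.1459 0.1299] yaw 0.381 [ -1.97   1.7  -16.17] [0.149 0.647 0.619]
```

All four nuts are at their stops. Back off, lift and return to the holder.

Emit:
{"op": "apply_moves", "data": {"commands": [[[0,0,0,0,0,0.1,1],[0,0,0.015,0,0,0.1,1],[0,0,0.045,0,0,0.02,1],[0,-0.035,0.048,0,0,-0.1,1],[0.002,-0.075,0.048,0,0,-0.22,1],[0.004,-0.115,0.048,0,0,-0.34,1],[0.006,-0.155,0.048,0,0,-0.46,1],[0.008,-0.195,0.048,0,0,-0.5,1],[0.01,-0.235,0.048,0,0,-0.5,1],[0.01,-0.27,0.048,0,0,-0.5,1],[0.01,-0.3,0.03,0,0,-0.5,1],[0.01,-0.312,0,0,0,-0.5,1]]]}}

```text
clock: 24.3
ee_pos: [0.5379, -0.1708, 0.1346]
tcp_rot: [3.132, -0.188, 0.014]
force: [0.4, -0.1, -2.1]
gripper_width: 0.0188
grip_force: 99.9
```

Emit:
{"op": "apply_moves", "data": {"commands": [[[0,0,-0.02,0,0,0,1],[0,0,-0.03,0,0,0,1],[0,0,-0.03,0,0,0,1]]]}}

```text
clock: 24.55
ee_pos: [0.5355, -0.1662, 0.0991]
tcp_rot: [-3.136, 0.185, 0.001]
force: [-0.3, 0.3, -3.4]
gripper_width: 0.0186
grip_force: 99.8
```

```bash
python3 s.py; python3 - <<'E'
from station import bot
import cv2,numpy as np
a=bot.camera("top")["color"];b=bot.camera("side")["color"]
A=cv2.resize(a[190:260,310:380],(400,400),interpolation=3);B=cv2.resize(b[150:220,280:350],(400,400),interpolation=3)
cv2.imwrite("pics/ret.png",np.hstack([A,B]))
E
```

```text
24.55 [ 0.5355 -0.1662  0.0991] yaw 6.166 [-0.29  0.29 -3.43] [ 0.008 -0.002 -0.004]
```

View pics/ret.png

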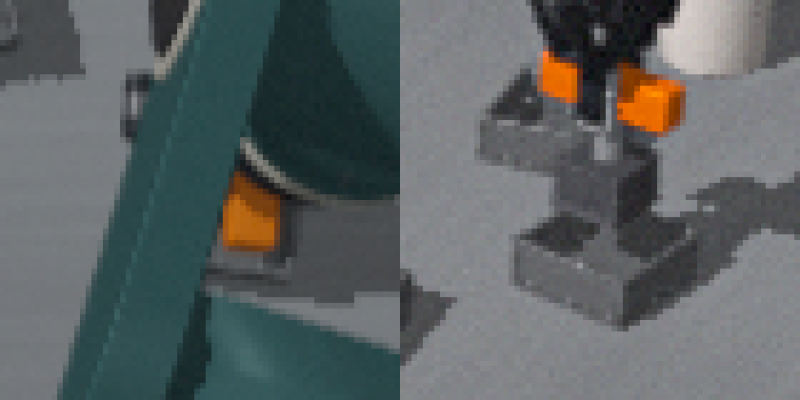

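The wrench hangs upright over the holder, its socket centre at x=605 against the box centre at x=604 in the right crop. Lowering.

Emit:
{"op": "apply_moves", "data": {"commands": [[[0,0,-0.02,0,0,0,1],[0,0,-0.035,0,0,0,1],[0,0,-0.04,0,0,0,1],[0,0,-0.042,0,0,0,1],[0,0,-0.0425,0,0,0,1]]]}}

```text
clock: 25.07
ee_pos: [0.5364, -0.1661, 0.0588]
tcp_rot: [3.136, -0.183, 0.002]
force: [-0.4, -1.4, -2.7]
gripper_width: 0.0182
grip_force: 100.0
```

```bash
python3 s.py
```

```text
25.0667 [ 0.5364 -0.1661  0.0588] yaw -0.117 [-0.36 -1.39 -2.68] [-0.005 -0.045 -0.02 ]
```

Emit:
{"op": "apply_moves", "data": {"commands": [[[0,0,-0.001,0,0,0,1],[0,0,-0.002,0,0,0,1],[0,0,-0.003,0,0,0,1],[0,0,-0.003,0,0,0,1]]]}}

```text
clock: 25.4
ee_pos: [0.5363, -0.1664, 0.0558]
tcp_rot: [3.136, -0.184, 0.003]
force: [-0.8, -0.5, 4.2]
gripper_width: 0.0181
grip_force: 101.0
```

```bash
python3 s.py
```

```text
25.4 [ 0.5363 -0.1664  0.0558] yaw -0.117 [-0.79 -0.48  4.19] [0.126 0.213 0.06 ]
```

Touchdown felt (+7 N change at z 0.0558). Open and retreat upward.

Emit:
{"op": "apply_moves", "data": {"commands": [[[0,0,0,0,0,0,0.4],[0,0,0,0,0,0,0],[0,0,0,0,0,0,-0.5],[0,0,0,0,0,0,-0.7],[0,0,0,0,0,0,-0.7],[0,0,0.02,0,0,0,-0.7],[0,0,0.05,0,0,0,-0.7],[0,0,0.09,0,0,0,-0.7],[0,0,0.13,0,0,0,-0.7]]]}}

```text
clock: 26.15
ee_pos: [0.5351, -0.1659, 0.1854]
tcp_rot: [-3.136, 0.184, 0.002]
force: [0.6, -0.6, 1.0]
gripper_width: 0.0727
grip_force: 0.0
```

Emit:
{"op": "apply_moves", "data": {"commands": [[[-0.02,-0.04,0.04,0,0,0,-0.7],[-0.04,-0.08,0.08,0,0,0,-0.7],[-0.06,-0.12,0.1,0,0,0,-0.7],[-0.08,-0.15,0.1,0,0,0,-0.7],[-0.08,-0.16,0.1,0,0,0,-0.7],[-0.08,-0.16,0.1,0,0,0,-0.7]]]}}

```text
clock: 26.65
ee_pos: [0.4534, -0.331, 0.2867]
tcp_rot: [3.133, -0.19, 0.002]
force: [0.5, 0.3, -0.2]
gripper_width: 0.0725
grip_force: 0.0
```

```bash
python3 s.py; python3 - <<'E'
from station import bot
import cv2,numpy as np
from v import *
a=bot.camera("top");b=bot.camera("side")
for c in(a,b):
    W=cloud(c);p=W[masks(c)["orange"]&(abs(W[...,0]-.53)<.07)&(abs(W[...,1]+.166)<.08)]
    q=p[p[:,2]>.079];print(len(q),rect(q) if len(q)>5 else "",np.median(q[:,2]))
A=cv2.resize(a["color"][160:270,155:385],(400,300),interpolation=3);B=cv2.resize(b["color"][140:290,200:350],(400,300),interpolation=3)
cv2.imwrite("pics/end.png",np.hstack([A,B]))
E
```

```text
26.65 [ 0.4534 -0.331   0.2867] yaw -0.121 [ 0.45  0.33 -0.16] [0.    0.022 0.044]
246 (array([ 534.4, -164.8]), array([20. , 76.9]), 83.1) 0.08490366152998136
113 (array([ 534.7, -162.4]), array([26.5, 81.7]), 81.3) 0.0854677047697095
```

View pics/end.png

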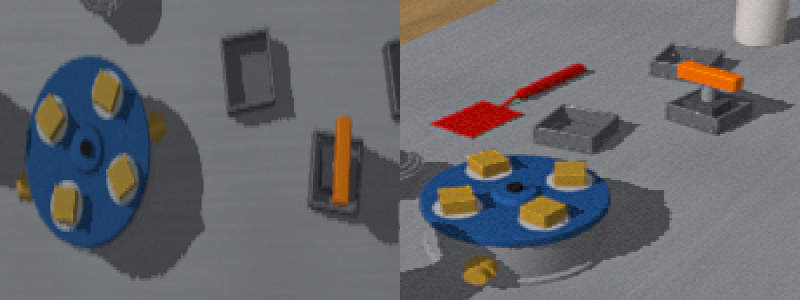

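The wrench stands upright in its holder (bar at (343,160) in the left crop, top at 85 mm, about 1 mm from the middle). The nuts are all turned and the gripper is clear. Handing in.

```bash
python3 -c "
from station import bot
print(bot.job_done())"
```

```text
the job is handed in; nothing more can be done
None
```

I tightened all four nuts crosswise in two passes, each until I felt its stop (0.88, 0.53, 0.81 and 0.62 N m: all under 1 N m, but two overshot the half newton metre asked for), set the wrench back upright in its holder, and handed the job in at about 27 s; no verdict came back.

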